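# Gauge the head of a valve guide block

### The arm

A 6-joint arm with a two-finger parallel gripper is mounted at the origin on the work surface. World frame = base frame: x ahead of the robot, y to its left, z up, the work surface at z = 0. Lengths are in m, angles in rad, forces in N, time in s.
With the tool pointing down it reaches from about 0.275 to 0.875 m from the base axis. Payload 12.5 kg.
Tool frame: the origin (TCP) lies at the very end of the fingers, on their centre line; the grasp point (between the pads) lies 19 mm behind it; x points along the fingers, y is the direction in which the jaws open and shut, and the axes are right-handed (so a half turn about x gives the same grasp; the last joint's range is limited). The gripper opens to 85 mm and grips with 20 to 120 N. Pads are 22 mm wide; open, the fingers measure 114 mm over their backs; the gripper's body (76 mm by 85 mm) begins 54 mm behind the grasp point. The pads swing forward as they close: fully open they stand 13 mm farther back than shut.
Start: joints at [1.073, 0.351, 1.652, -0, 1.139, -0.085], TCP at [0.221, 0.504, 0.231] pointing down, gripper open.
Joint ranges: [-2.75, 2.75], [-0.79, 2.1], [0.01, 2.65], [-1.57, 4.71], [0.07, 3.14], [-2.87, 2.87]. Speed limits (rad/s): [2.22, 2.22, 2.79, 3.14, 3.14, 3.14].

### API

Orientations are given as a 3x3 rotation matrix whose columns are the frame's x, y, z axes.
In Python, from bench import manip gives the robot as it stands. Calls block until the motion is done:
- manip.move_ptp(position, orientation): joint-space move of the TCP to a pose.
- manip.move_l(position, attitude=None, max_speed=0.15): straight line of the TCP; attitude=None keeps the orientation; max_speed is the mean speed in m/s.
- manip.move_j(angles): joint-space move.
- manip.set_gripper(opening, effort=None): opening from 0.0 (shut) to 1.0 (fully open); effort is the grip in N (None keeps the last); returns when the fingers have stopped.
- manip.dwell(seconds).
- manip.inverse_kinematics(position, orientation): joint angles nearest the present ones, or None.
- manip.grab_frame(name): name is "scene" or "top"; returns (picture, depth): 420x560x3 uint8, red, green, blue; 420x560 float32, m along the optical axis (not along the pixel's ray), 0 where there is no reading.
- manip.get_calibration(name): a dict with "camera_matrix" (3x3 intrinsics, pixels), "k1" (the pictures are not rectified: a ray, as slopes to the right and down, at radius r is drawn at 1 + k1 r^2 times it, then the intrinsics apply), "R" (3x3) and "t" (3): a world point X has camera coordinates R X + t. Camera axes: x right, y down, z forward; pixel columns grow to the right and rows downward; lengths in m; the calibration is good to about 2 mm. A picture is of the moment at which its call begins. get_calibration takes no time and is no camera call.
A pose or a line that the arm cannot do raises manip.Unreachable and nothing moves.
- manip.sign_off(): hands the job in, once; it reports no verdict.
Trained networks look in the newest picture that a camera, given by its name, has taken for a name from the list of things; names that differ only in an ending like _2 or _b are one class to them, and where a whole thing is asked for, a point or a joint stands for the part that bears it (a point fixed in the world has none). Each returns a list of dicts, best first, with "confidence" (0 to 1); they miss things now and then, are a little off and sometimes report something else, mostly with a low value. They report only what shows in the picture. A call takes as long as a camera call. They do not tell look-alikes from the thing itself.
- manip.look_for(camera, name): "at" ([x, y, z] in m, in world coordinates, good to about 4 mm: the middle of the surface that is visible of it).
Readings, each from a call of its own:
- manip.current_time(): time.
- manip.current_qpos(): joint angles.
- manip.current_joint_vel(): joint speeds.
- manip.current_joint_torque(): joint torques, N m.
- manip.current_ee_pos(): TCP position.
- manip.current_tcp_rot(): TCP orientation.
- manip.current_force(): force on the tool from outside, world axes, zero at the start.
- manip.current_ft_torque(): the same for the moment, N m.
- manip.current_grip_width(): opening from 0.0 (shut) to 1.0 (fully open).
Only numpy, scipy, OpenCV 4.12 (cv2) and the standard library are available. Lean on these libraries where they do the work, as an engineer would, in place of code of your own. Each camera call takes 0.05 s, during which the arm holds its last target. There are 200 camera calls.

### The job

Take the aluminium guide block out of the parts stand and lay it flat on its plain back on the height gauge's plate, lengthwise between the yellow lines, with its thick head centred under the foot, and let go of it. Then gently lower the gauge by its black knob until the sprung foot rests on the head and its red pointers stand at the green band (never pressed to its stop), and let go. Leave the other things where they are.

Things in the scene. Friction and masses are not known exactly. Their poses are not given: they have to be found in the camera images.
- block: Aluminium guide block, 150 x 32 mm, 0.45 kg, upright in a bay, stepped side to the stand's panel. Origin under the head's centre; z along its length from head to tongue; y across the width; x to the stepped side. Head: z 0 to 60, 45 mm thick (x -22.5 to 22.5). Tongue: z 60 to 150, 28 mm thick (x -22.5 to 5.5). The back, x = -22.5, is one flat face; laid on it, x points up
- block_back (a point): Point on the block's plain back behind the centre of the head (block frame x -22.5, y 0, z 30 mm)
- rack: Fixed grey parts stand, origin on the bench under the middle bay; bays at y -80, 0, 80 mm, one thing in each at x = 0, in any order. Bay floor 10 mm up, lips 12 mm higher; base x -52 to 72 mm, 270 mm long in y. Its x axis points to a back panel 200 mm high, inner face at x = 66 mm; the open side is -x
- gauge: Fixed height gauge, origin on the bench under the foot. Steel plate 12 mm thick, x -120 to 120, y -110 to 55 mm, yellow lines along x at y 30 and -30. Green column (x -25 to 25, y -108 to -72, up to 207 mm) carries an arm over the plate (x -25 to 25, y -108 to 22, 174 to 208 mm up). Open on -x, +x and +y
- anvil (a point): Point on the top of the gauge's plate right under the foot; axes as the gauge's
- knob (a point): Centre of the black knob on top of the quill, 38 mm diameter, 24 mm high; moves with the quill, 315 mm above the bench at quill 0
- foot_tip (a point): Centre of the flat lower face of the sprung foot, 20 mm diameter; with the foot not pressed it is 110 mm above the plate at quill 0
- quill (a joint): Travel of the quill in m, 0 at the top to 0.082 at the lowest; grows as knob and foot go down. Stiff (about 9 N of friction): it stays where it is left. Starts with the foot 70 to 105 mm above the plate
- foot (a joint): How far the foot is pressed up into the quill's white sleeve, in m: 0 hanging free, 0.020 at its stop; spring 1.4 N plus 0.2 N per mm. Two red pointers rise from the foot beside the sleeve; their tips stand at its green band when it is pressed 0.005 to 0.013 m (middle 0.009)
- plug: Brass valve plug with stem, 36 mm diameter, 135 mm high, upright in a bay; origin under its centre; leave alone
- spacer: Dark steel square post 34 x 34 x 120 mm, upright in a bay; origin under its centre; leave alone
- dial: Round black test gauge lying face up, 80 mm diameter, 38 mm high, brass stub 30 mm long on its -x side; origin under its centre; leave alone
- screwdriver: Screwdriver with amber handle lying on the bench, 170 mm long along its x, handle to -x, 26 mm thick; origin under its middle; leave alone
- valve: Grey flanged valve body fixed to the bench, 110 mm diameter, 170 mm high with its stem; origin under its centre; an obstacle
Things that resemble listed ones, but are neither listed nor needed, are in the scene too. Of the things like the block, leave any that is blue; of the rest the larger one is meant.

How it is judged:
By the outcome, as a careful person would: the job done as asked, in the order asked, and still so for the second after the job is handed in, with the robot touching nothing.
It also fails if it takes over 72 s, if anything falls off the work surface, if the arm or the gripper's body presses on something with over 40 N, if the wrist force passes 120 N, or if a joint passes its speed limit or range.

## Working session

There is one attempt and no reset: what is moved stays moved. The work goes in short steps, each a Python script; the robot and the scene stay as the last script left them, time stands still between calls to the robot, and variables do not carry over. Pictures are saved under pics/ and viewed, about 8 in all and at most 12, crops included, and the job is handed in when it is done.

```bash
mkdir -p pics; ls
cat > h.py <<'E'
import numpy as np, cv2
from bench import manip
def cloud(cam,depth):
    c=manip.get_calibration(cam);K=np.array(c["camera_matrix"]);R=np.array(c["R"]);t=np.array(c["t"])
    h,w=depth.shape
    uv=np.stack(np.meshgrid(np.arange(w),np.arange(h)),-1).reshape(-1,1,2).astype(float)
    n=cv2.undistortPoints(uv,K,np.array([c["k1"],0,0,0,0.])).reshape(h,w,2)
    P=np.dstack([n*depth[...,None],depth])
    return (P-t)@R   # R^T (P-t)
def project(cam,X):
    c=manip.get_calibration(cam)
    return cv2.projectPoints(np.atleast_2d(np.array(X,float)),cv2.Rodrigues(np.array(c["R"]))[0],np.array(c["t"]),np.array(c["camera_matrix"]),np.array([c["k1"],0,0,0,0.]))[0].reshape(-1,2)
def snap(cam):
    im,d=manip.grab_frame(cam); np.savez(f"{cam}.npz",im=im,d=d,P=cloud(cam,d)); return im,d
E
python3 - <<'E'
from h import *
ims=[]
for c in("scene","top"):
    im,d=snap(c); cv2.imwrite(f"pics/{c}1.png",cv2.resize(im[:,:,::-1],(800,600),interpolation=cv2.INTER_CUBIC))
    cal=manip.get_calibration(c); print(c,"campos",(-np.array(cal["R"]).T@np.array(cal["t"])).round(3),cal["k1"])
    for n in["block","rack","gauge","knob","foot_tip","plug","spacer","dial","screwdriver","valve"]:
        print(n,[(np.round(o["at"],3).tolist(),round(o["confidence"],2)) for o in manip.look_for(c,n)][:4])
E
```

```text
pics
scene campos [ 0.959 -0.002  1.067] 0.03970097066092705
block [([0.619, 0.448, 0.123], 0.94), ([0.562, 0.3, 0.103], 0.79), ([0.481, 0.308, 0.068], 0.37)]
rack [([0.573, 0.375, 0.024], 0.84)]
gauge [([0.579, -0.226, 0.013], 0.68)]
knob [([0.601, -0.23, 0.304], 0.78), ([0.482, 0.304, 0.065], 0.69)]
foot_tip [([0.598, -0.232, 0.299], 0.2)]
plug [([0.481, 0.308, 0.066], 0.52)]
spacer [([0.644, 0.301, 0.103], 0.58), ([0.578, -0.224, 0.013], 0.2)]
dial [([0.574, 0.108, 0.038], 0.74)]
screwdriver [([0.374, 0.156, 0.025], 0.84)]
valve [([0.812, 0.074, 0.081], 0.56), ([0.481, 0.308, 0.064], 0.46), ([0.606, -0.23, 0.122], 0.42), ([0.595, -0.232, 0.301], 0.4)]
top campos [0.351 0.116 1.363] -0.005753112898308019
block [([0.6, 0.451, 0.096], 0.66), ([0.516, 0.435, 0.07], 0.64), ([0.546, 0.304, 0.131], 0.6)]
rack [([0.533, 0.356, 0.01], 0.68), ([0.543, 0.303, 0.134], 0.38)]
gauge [([0.553, -0.218, 0.011], 0.7)]
knob [([0.591, -0.226, 0.316], 0.62)]
foot_tip []
plug [([0.622, 0.302, 0.128], 0.62), ([0.464, 0.306, 0.067], 0.53), ([0.589, -0.227, 0.314], 0.45)]
spacer [([0.621, 0.304, 0.128], 0.76)]
dial [([0.574, 0.113, 0.035], 0.77)]
screwdriver [([0.361, 0.155, 0.025], 0.79)]
valve [([0.78, 0.085, 0.083], 0.64)]
```

View pics/scene1.png

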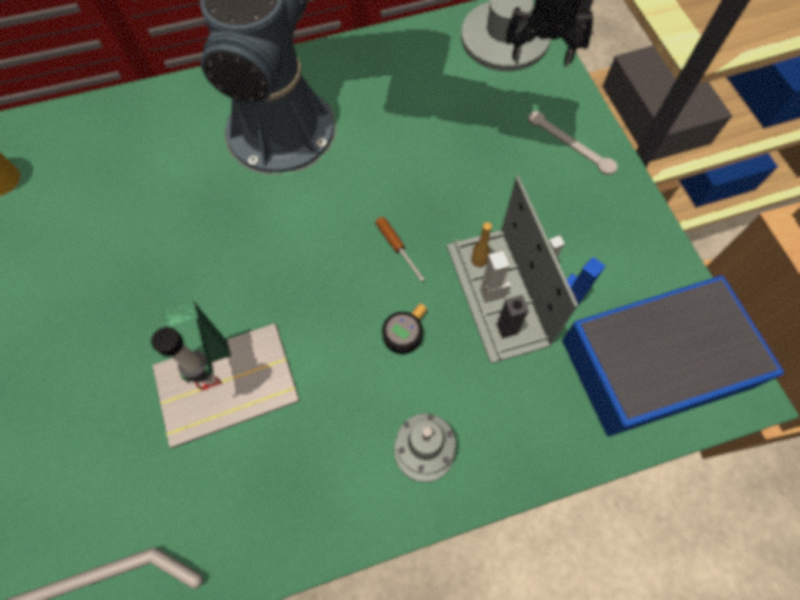

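View pics/top1.png

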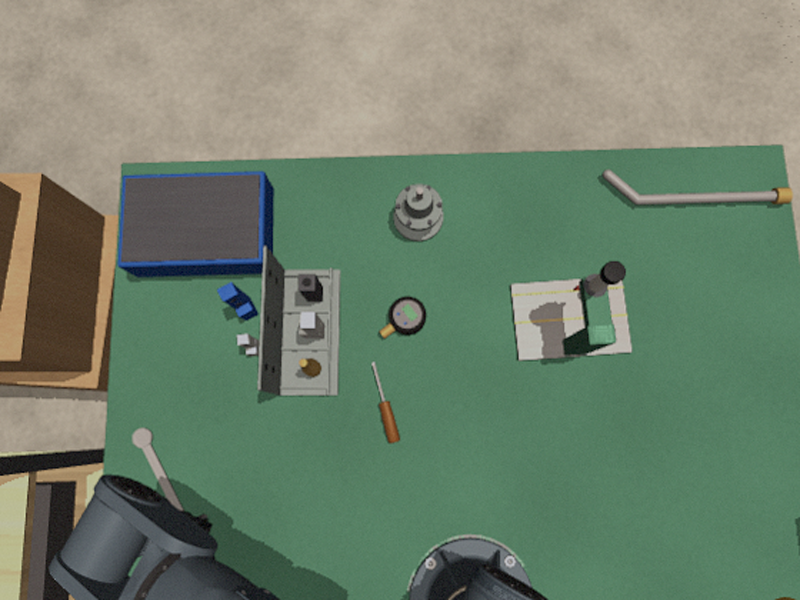

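The scene shows the rack with the plug near the robot, the whitish block in the middle bay (scene px 495,275) and the spacer in the far bay. Its panel faces +Y. The blue block and the small white one stand behind the panel. The gauge is at top px (572,320), with its column on the robot side. Next I'll fit both frames from the depth clouds.

```bash
cat > fit.py <<'E'
from h import *
from scipy.optimize import minimize
def pts(c,lo,hi):
    f=np.load(c+".npz");P=f["P"];m=np.all((P>lo)&(P<hi),-1)&(f["d"]>0);return P[m],f["im"][m]
def rect(p,name):
    (c,s,a)=cv2.minAreaRect((p[:,:2]*1000).astype(np.float32)); print(name,np.round(c,1),np.round(s,1),round(a,2),len(p))
for c in("scene","top"):
    print(c)
    p,_=pts(c,[.4,-.42,.006],[.8,-.05,.02]); print("plate z",np.median(p[:,2])); rect(p,"plate")
    p,_=pts(c,[.4,-.42,.17],[.8,-.05,.225]); rect(p[p[:,2]>.195],"gauge arm top")
    p,_=pts(c,[.5,-.3,.26],[.7,-.15,.36]); top=np.percentile(p[:,2],95); q=p[p[:,2]>top-.006]; print("knob top",top); rect(q,"knob")
    p,_=pts(c,[.35,.2,.19],[.8,.5,.215]); rect(p,"panel top")
    p,_=pts(c,[.35,.2,.003],[.8,.43,.03]); print("rack z",np.median(p[:,2])); rect(p,"rack base")
    p,_=pts(c,[.515,.25,.135],[.59,.36,.18]); print("blocktop z",np.percentile(p[:,2],[5,50,95])); q=p[p[:,2]>np.median(p[:,2])-.006]; rect(q,"block top")
    p,_=pts(c,[.59,.25,.115],[.68,.36,.14]);rect(p,"spacer top")
E
python3 fit.py
python3 - <<'E'
from h import *
f=np.load("scene.npz");im=f["im"];
a=cv2.resize(im[150:270,300:430,::-1],(780,720)[:2],interpolation=cv2.INTER_CUBIC)
b=cv2.resize(im[200:320,95:215,::-1],(600,600),interpolation=cv2.INTER_CUBIC)
t=np.load("top.npz")["im"]
c=cv2.resize(t[170:280,170:250,::-1],(400,550),interpolation=cv2.INTER_CUBIC)
o=np.zeros((600,800,3),np.uint8);o[:400,:400]=cv2.resize(a,(400,400));o[:400,400:]=cv2.resize(b,(400,400));o[400:,:200]=cv2.resize(c,(200,200))
cv2.imwrite("pics/crop1.png",o)
E
```

```text
scene
plate z 0.012580342852426867
plate [ 615.1 -238.3] [360.  355.3] 89.04 4693
gauge arm top [ 550.6 -236. ] [130.4  51.3] 3.69 892
knob top 0.3209441198038507
knob [ 593.5 -235.4] [38.  35.9] 35.63 278
panel top [556.4 378.8] [  7.8 268.9] 88.44 374
rack z 0.010621518043808904
rack base [574.9 311. ] [219.5 449.7] 89.93 3589
blocktop z [0.1391219  0.15915339 0.16245769]
block top [553.  302.1] [28.7 32.8] 85.89 138
spacer top [633.9 307.8] [35.3 34.4] 87.19 208
top
plate z 0.01166539052761331
plate [ 598.6 -235.2] [368.7 396. ] 89.8 3014
gauge arm top [ 547. -238.] [129.3  50.5] 1.21 794
knob top 0.32120055514645285
knob [ 590.6 -235.8] [36.6 35.5] 87.84 185
panel top [551.6 378.5] [  7.5 270. ] 88.67 296
rack z 0.009533818317012725
rack base [575.1 314.9] [449.3 229.9] 0.07 3567
blocktop z [0.1375893  0.15858022 0.16285784]
block top [547.5 300.1] [30.4 27. ] 0.18 122
spacer top [628.5 307.3] [34.3 34.3] 87.19 161
```

View pics/crop1.png

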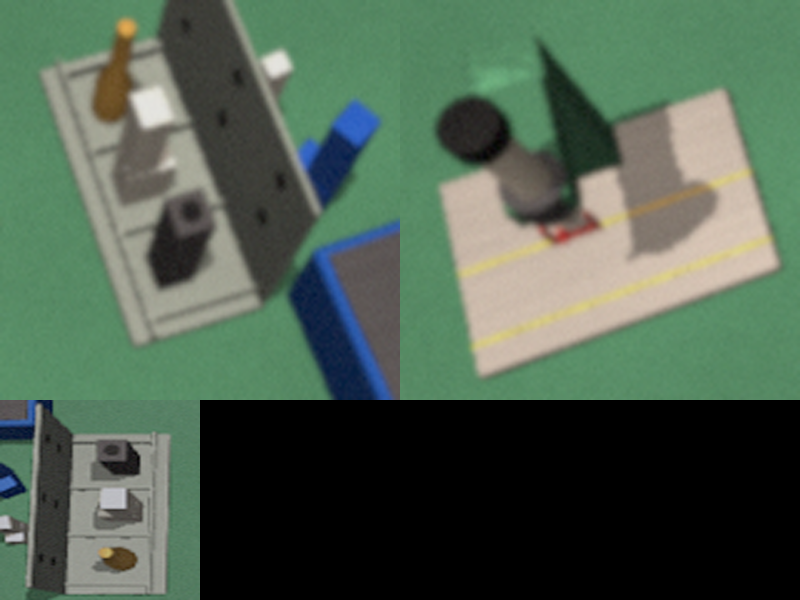

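The crop confirms the target: the middle bay block is whitish with its tongue up and its step toward the panel. Next I'll refine the gauge pose from plate colour and test IK for the planned grasp, tilted 20° toward the panel.

```bash
cat >> h.py <<'E'
def nrm(v): return np.array(v,float)/np.linalg.norm(v)
def RX(x,y): x=nrm(x);y=np.array(y,float);y=nrm(y-x*(x@y));return np.column_stack([x,y,np.cross(x,y)])
th=np.deg2rad(88.5); XR=np.array([np.cos(th),np.sin(th),0]); YR=np.array([-XR[1],XR[0],0]); Z=np.array([0,0,1.])
RO=np.array([.5515,.3090,0])          # rack origin
E
python3 - <<'E'
from h import *
for c in("scene","top"):
    f=np.load(c+".npz");im=f["im"].astype(int);P=f["P"];box=np.all((P>[.42,-.4,.0])&(P<[.78,-.05,.026]),-1)
    m=box&(im[...,0]>im[...,1]-5)
    p=P[m]; r=cv2.minAreaRect((p[:,:2]*1000).astype(np.float32)); print(c,"plate",np.round(r[0],1),np.round(r[1],1),round(r[2],2),len(p))
    y=m&(im[...,0]-im[...,2]>60)&(im[...,1]-im[...,2]>40); q=P[y]
    for s,lab in((q[:,0]<.595,"near"),(q[:,0]>=.595,"far")):
        k=q[s]; 
        if len(k)>10: a=np.polyfit(k[:,1]+.235,k[:,0],1); print(lab,len(k),"x at y=-.235",a[1].round(4),"slope deg",np.rad2deg(np.arctan(a[0])).round(2))
# IK tests
a=np.deg2rad(20)
def show(n,p,R):
    q=manip.inverse_kinematics(p,R); print(n,None if q is None else np.round(q,2))
d=-Z*np.cos(a)-XR*np.sin(a)
G=RO+XR*-.0025+Z*.150
for s in(1,-1): show(f"grasp {s}",G+d*.019,RX(d,s*YR))
g=np.deg2rad(2); 
for tdir in(1,-1):   # tongue direction along world y
    T=tdir*np.array([-np.sin(g),np.cos(g),0]); C=np.array([.592,-.2355,0])
    zb=T; xb=Z; yb=np.cross(zb,xb)
    d2=-zb*np.cos(a)-xb*np.sin(a)
    gp=C+T*.110+Z*.033
    for s in(1,-1): show(f"place tdir{tdir} {s}",gp+d2*.019,RX(d2,s*yb)); show("   up",gp+d2*.019+Z*.04+T*.12,RX(d2,s*yb))
for dd in([0,0,-1],):
    for yy in([1,0,0],[0,1,0]): show("knob",[.592,-.2355,.31],RX(dd,yy))
E
```

```text
scene plate [ 567.5 -236.5] [166.  239.7] 2.69 4624
near 115 x at y=-.235 0.5634 slope deg -2.64
far 205 x at y=-.235 0.6234 slope deg -2.66
top plate [ 564.3 -238.6] [167.4 243.7] 2.77 2890
near 39 x at y=-.235 0.5612 slope deg -2.77
far 25 x at y=-.235 0.6216 slope deg -2.68
grasp 1 [ 0.55  0.7   1.38 -0.31  1.27 -2.45]
grasp -1 [ 0.55  0.7   1.38 -0.31  1.27  0.69]
place tdir1 1 [ 0.1   1.01  1.63 -1.34  1.3   1.05]
   up [ 0.3   0.96  1.57 -1.16  1.43  0.98]
place tdir1 -1 [ 0.1   1.01  1.63 -1.34  1.3  -2.1 ]
   up [ 0.3   0.96  1.57 -1.16  1.43 -2.17]
place tdir-1 1 [-0.82  1.34  0.75  0.76  2.03  2.26]
   up None
place tdir-1 -1 [-0.82  1.34  0.75  0.76  2.03 -0.88]
   up None
knob [-0.45  0.45  1.31 -0.    1.38 -0.45]
knob [-0.45  0.45  1.31 -0.    1.38 -2.02]
```

```bash
cat >> h.py <<'E'
a=np.deg2rad(20); g=np.deg2rad(2.7)
GY=np.array([np.cos(g),np.sin(g),0]); T=np.array([-GY[1],GY[0],0]); GO=np.array([.5925,-.236,0])
d1=-Z*np.cos(a)-XR*np.sin(a); R1=RX(d1,-YR); G=RO+XR*-.0025+Z*.147; TC1=G+d1*.019
d2=-T*np.cos(a)-Z*np.sin(a); R2=RX(d2,-np.cross(T,Z))
# grasp point in block frame: x -.0025, z .137 -> laid: height .012+.020, along T .107
TC2=GO+T*.107+Z*.032+d2*.019
def st(n=""): print(n,"t",round(manip.current_time(),2),"p",np.round(manip.current_ee_pos(),4),"F",np.round(manip.current_force(),1),"w",round(manip.current_grip_width(),3))
E
python3 - <<'E'
from h import *
for n,p,R in(("up",TC1+Z*.18,R1),("hi",TC2+T*.10+Z*.22,R2),("e",TC2+T*.1+Z*.05,R2),("pl",TC2,R2)):
    q=manip.inverse_kinematics(p,R); print(n,None if q is None else np.round(q,2))
manip.set_gripper(.7)
manip.move_ptp(TC1+Z*.09,R1); st("above")
manip.move_l(TC1,max_speed=.1); st("at")
im,d=snap("scene"); cv2.imwrite("pics/grasp.png",cv2.resize(im[130:280,270:430,::-1],(800,600)*1 if 0 else (640,600),interpolation=cv2.INTER_CUBIC))
E
```

```text
up [ 0.55  0.54  1.2  -0.29  1.59  0.6 ]
hi [ 0.26  0.65  1.62 -1.17  1.51 -2.42]
e [ 0.26  0.93  1.61 -1.2   1.4  -2.17]
pl [ 0.1   1.    1.64 -1.36  1.29 -2.09]
above t 2.92 p [0.5506 0.3008 0.2193] F [ 0.3 -0.1  0.3] w 0.703
at t 3.97 p [0.5516 0.3002 0.1298] F [ 0.3 -0.4  0.1] w 0.701
```

View pics/grasp.png

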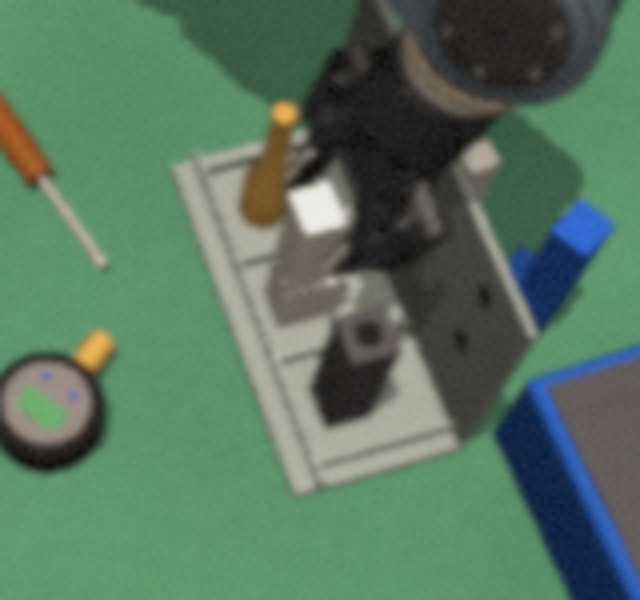

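Run:
```python
from h import *
pr=lambda X:((project("scene",X)-[270,130])*4).round(0)
print("tips",pr([TC1+YR*.035,TC1-YR*.035]).tolist(),"grasp pt",pr([G,G+YR*.03,G-YR*.03]).tolist())
B=RO+Z*.16
print("tongue top corners",pr([B+XR*x+YR*y for x in(-.0225,.0055) for y in(.016,-.016)]).tolist())
f=np.load("scene.npz");P=f["P"];im=f["im"].astype(int)
m=np.all((P>[.5,.26,.14])&(P<[.6,.36,.175]),-1)&(im.min(-1)>150);p=P[m]
r=cv2.minAreaRect((p[:,:2]*1000).astype(np.float32));print(r,np.median(p[:,2]),len(p))
print([(np.round(o["at"],3).tolist(),round(o["confidence"],2)) for o in manip.look_for("scene","block")])
```

```text
tips [[288.0, 182.0], [326.0, 273.0]] grasp pt [[320.0, 212.0], [304.0, 172.0], [337.0, 252.0]]
tongue top corners [[285.0, 189.0], [302.0, 232.0], [326.0, 178.0], [344.0, 220.0]]
((553.7783813476562, 302.0071105957031), (27.87125015258789, 32.64220428466797), 87.49478912353516) 0.16043840266109327 128
[([0.617, 0.448, 0.118], 0.8), ([0.534, 0.438, 0.105], 0.45)]
```

The predicted tongue corners match the white top in the picture, at about px 285–345, 178–235, and the fingers straddle it. Gripping and lifting now.

Run:
```python
from h import *
manip.set_gripper(0,60); st("closed")
manip.move_l(TC1+Z*.03,max_speed=.08); st("lift")
manip.move_l(TC1+Z*.18,max_speed=.2); st("up")
manip.move_ptp(TC2+T*.10+Z*.22,R2); st("hi")
im,d=snap("scene"); cv2.imwrite("pics/hi.png",cv2.resize(im[150:390,60:380,::-1],(800,600),interpolation=cv2.INTER_CUBIC))
```

```text
closed t 4.43 p [0.5514 0.3001 0.1297] F [-1.6 -0.1  4.6] w 0.365
lift t 4.96 p [0.5512 0.3    0.1593] F [ 0.2  0.1 -4.1] w 0.367
up t 5.86 p [0.5508 0.2998 0.3076] F [ 0.5 -0.5 -4.8] w 0.364
hi t 8.41 p [ 0.5837 -0.0469  0.2455] F [ 0.4 -0.3 -4.3] w 0.361
```

View pics/hi.png

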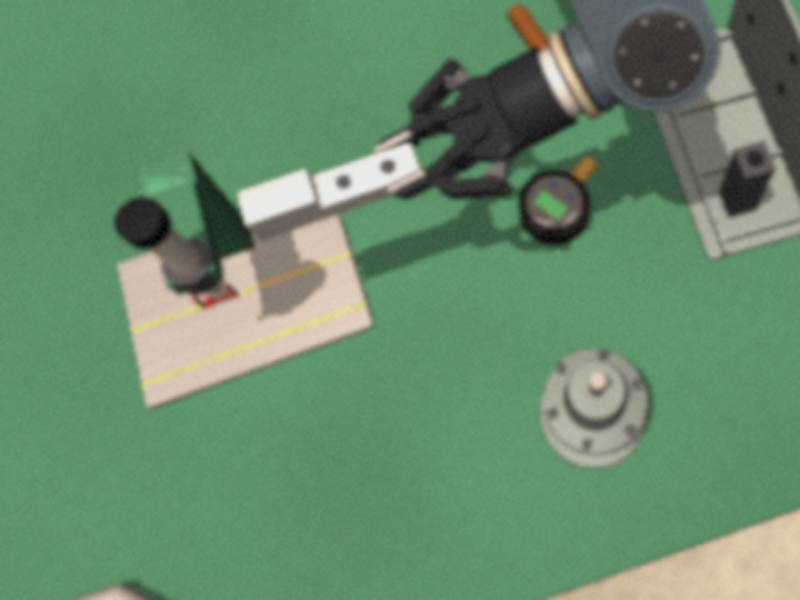

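The block is held, step side up with the head toward the gauge (px 280,200). I'll measure the held head against expectation, then go in.

Run:
```python
from h import *
snap("top")
for c in("scene","top"):
    f=np.load(c+".npz");P=f["P"];im=f["im"].astype(int)
    m=np.all((P>[.54,-.2,.225])&(P<[.64,0,.3]),-1)&(im.min(-1)>130);p=P[m]
    h=p[p[:,2]>.27]; r=cv2.minAreaRect((h[:,:2]*1000).astype(np.float32))
    rel=np.append(np.array(r[0])/1000,0)-GO
    print(c,np.round(r[0],1),np.round(r[1],1),round(r[2],2),"z",np.percentile(h[:,2],[10,50,90]).round(4),len(h),"rel GY,T",(rel@GY).round(4),(rel@T).round(4))
    tg=p[(p[:,2]<.267)&(p[:,2]>.248)]; print("tongue z",np.median(tg[:,2]),len(tg))
```

```text
scene [ 589.8 -135.9] [33.2 59.1] 2.0 z [0.2751 0.2771 0.2789] 421 rel GY,T 0.002 0.1001
tongue z 0.2605391808755793 623
top [ 587.3 -136.7] [32.9 60.1] 1.96 z [0.2735 0.2763 0.2792] 293 rel GY,T -0.0006 0.0995
tongue z 0.2598444670748626 454
```

Run:
```python
from h import *
manip.move_l(TC2+T*.10+Z*.05,max_speed=.15); st("e")
manip.move_l(TC2+Z*.006,max_speed=.08); st("over")
z0=manip.current_force()[2]
for k in range(12):
    z=.005-.001*k
    manip.move_l(TC2+Z*z,max_speed=.02); manip.dwell(.05)
    F=manip.current_force()
    if F[2]-z0>3: break
st(f"contact z={z}")
im,d=snap("scene"); cv2.imwrite("pics/pl.png",cv2.resize(im[150:390,60:380,::-1],(800,600),interpolation=cv2.INTER_CUBIC))
```

```text
e t 9.79 p [ 0.584  -0.047   0.0763] F [-0.1  0.1 -4.2] w 0.363
over t 11.31 p [ 0.5885 -0.1466  0.0317] F [ 0.2 -0.5 -4.1] w 0.363
contact z=-0.001 t 13.41 p [ 0.5884 -0.147   0.0255] F [-1.2  2.6  5.2] w 0.367
```

View pics/pl.png

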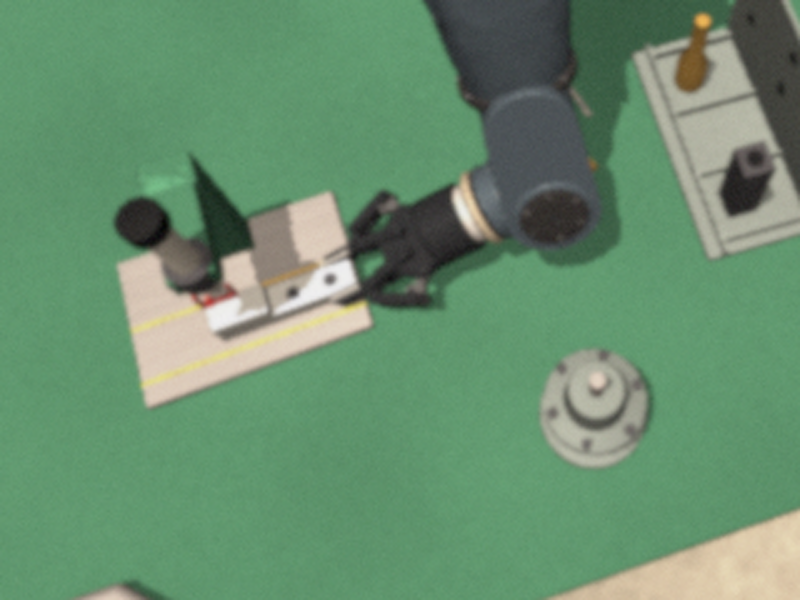

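The block lies on the plate under the foot (head px 230,315), between the lines. Releasing and checking.

Run:
```python
from h import *
manip.set_gripper(.62); st("open")
p=np.array(manip.current_ee_pos())
manip.move_l(p-d2*.06,max_speed=.1)
manip.move_l(p-d2*.06+T*.04+Z*.15,max_speed=.2); st("away")
for c in("scene","top"):
    im,d=snap(c); f=np.load(c+".npz");P=f["P"];im=f["im"].astype(int)
    c0=GO+T*.10; 
    loc=np.stack([(P-GO)@T,(P-GO)@GY,P[...,2]],-1)
    # block above-plate silhouettes: tongue top plane z=.040, head top z=.057
    for n,zz in(("tongue",.040),("head",.057)):
        m=(abs(loc[...,2]-zz)<.006)&(abs(loc[...,1])<.035)&(loc[...,0]>-.06)&(loc[...,0]<.14)&(im.max(-1)-im.min(-1)<60)
        q=loc[m]; r=cv2.minAreaRect((q[:,:2]*1000).astype(np.float32)); print(c,n,np.round(r[0],1),np.round(r[1],1),round(r[2],1),"T",np.percentile(q[:,0],[1,99]).round(3),"GY",np.percentile(q[:,1],[1,99]).round(3),"z",np.median(q[:,2]).round(4))
    for n in("knob","dial","spacer","plug"): print(n,[(np.round(o["at"],3).tolist(),round(o["confidence"],2)) for o in manip.look_for(c,n)][:1])
im=np.load("scene.npz")["im"]; cv2.imwrite("pics/rel.png",cv2.resize(im[200:300,90:220,::-1],(780,600),interpolation=cv2.INTER_CUBIC))
```

```text
open t 13.8 p [ 0.5883 -0.147   0.0245] F [-0.1 -0.  -0. ] w 0.624
away t 15.47 p [ 0.5834 -0.0512  0.1938] F [0.4 0.2 0.9] w 0.624
scene tongue [47.4  2. ] [ 33.8 144.4] 89.5 T [-0.016  0.119] GY [-0.014  0.018] z 0.0406
scene head [1.  1.6] [59.1 34.4] 0.3 T [-0.027  0.03 ] GY [-0.013  0.018] z 0.0575
knob [([0.602, -0.229, 0.304], 0.91)]
dial [([0.574, 0.11, 0.038], 0.93)]
spacer [([0.64, 0.301, 0.102], 0.84)]
plug [([0.478, 0.313, 0.12], 0.43)]
top tongue [53.5 -1.8] [ 32.7 134.9] 89.7 T [0.006 0.12 ] GY [-0.018  0.014] z 0.0399
top head [ 9.3 -1.6] [31.6 44.6] 89.9 T [-0.013  0.03 ] GY [-0.017  0.014] z 0.0568
knob [([0.593, -0.228, 0.314], 0.8)]
dial [([0.561, 0.099, 0.035], 0.56)]
spacer [([0.62, 0.303, 0.127], 0.5)]
plug [([0.543, -0.217, 0.01], 0.16)]
```

View pics/rel.png

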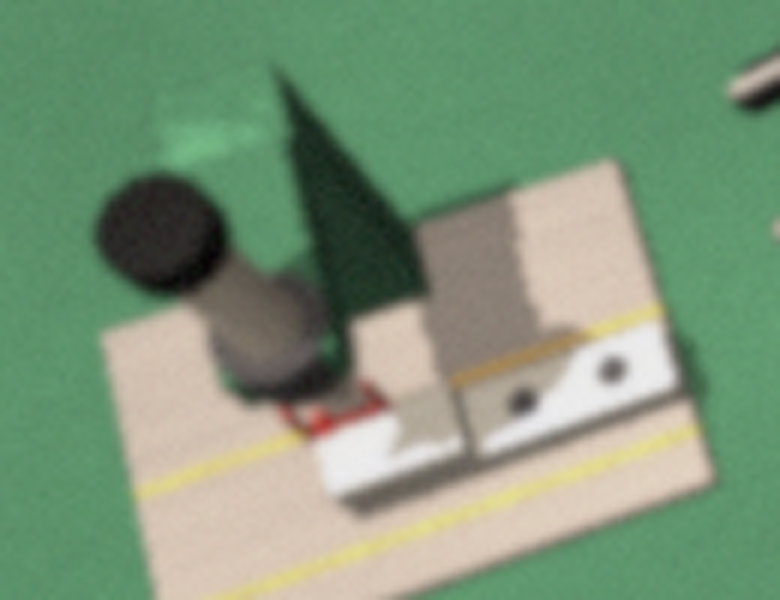

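The block is flat and centred to within about 2 mm, and nothing else has moved. Now the knob: push down with shut fingertips on its top and watch the force.

```bash
cat > knob.py <<'E'
from h import *
p=np.array(manip.current_ee_pos())
manip.move_l(p+Z*.17+T*.02,max_speed=.25)
manip.set_gripper(0,40)
K=np.array([.592,-.2357,0]); Rk=RX(-Z,[0,1,0])
manip.move_ptp(K+Z*.365,Rk); manip.move_l(K+Z*.327,max_speed=.1); st("above")
b=manip.current_force()[2]; z=.327
while z>.308:
    z-=.001; manip.move_l(K+Z*z,max_speed=.04)
    if manip.current_force()[2]-b>3: break
zt=manip.current_ee_pos()[2]; print("touch z",z,zt)
while z>.268:
    z-=.006; manip.move_l(K+Z*z,max_speed=.04)
st("mid"); rec=[]
while z>.2595:
    z-=.001; manip.move_l(K+Z*z,max_speed=.02); rec.append((round(z,4),round(float(manip.current_force()[2]-b),1)))
print(rec); st("pause")
im,d=snap("scene"); cv2.imwrite("pics/k.png",cv2.resize(im[200:300,90:220,::-1],(780,600),interpolation=cv2.INTER_CUBIC))
E
python3 knob.py
```

```text
above t 18.96 p [ 0.5923 -0.2351  0.3271] F [ 0.2 -0.3  0.1] w 0.002
touch z 0.317 0.3173642114520554
mid t 24.16 p [ 0.592  -0.2357  0.2628] F [-0.7  0.4  0.3] w -0.001
[(0.262, 3.3), (0.261, 4.7), (0.26, 6.6), (0.259, 6.0)]
pause t 25.16 p [ 0.592  -0.2357  0.2596] F [-1.8  1.2  6.2] w -0.001
```

View pics/k.png

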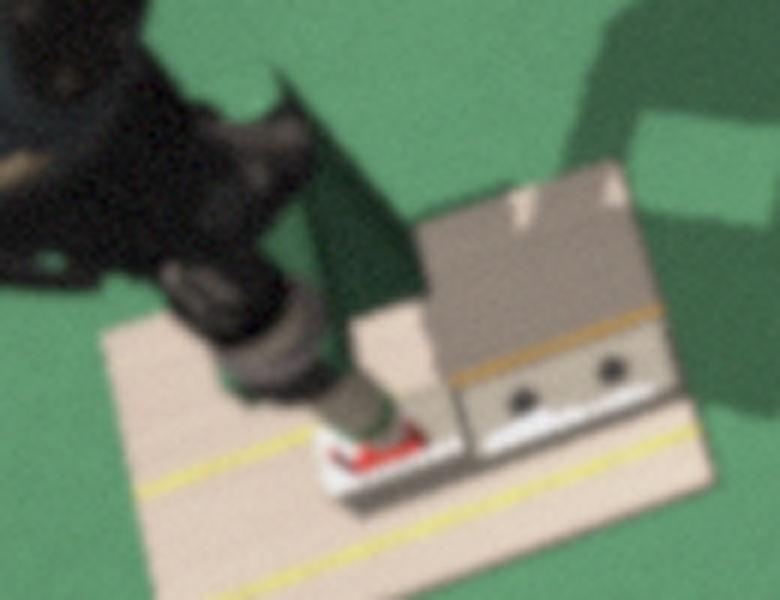

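Run:
```python
from h import *
K=np.array([.592,-.2357,0]); z=.259; rec=[]
while z>.2535:
    z-=.001; manip.move_l(K+Z*z,max_speed=.02); rec.append((round(z,4),round(manip.current_ee_pos()[2],4),round(float(manip.current_force()[2]),1)))
print(rec)
manip.dwell(.3); st()
manip.move_l(K+Z*.33,max_speed=.12); manip.move_l(K-GY*.12+Z*.40,max_speed=.25); st("off")
for c in("scene","top"):
    im,d=snap(c);P=np.load(c+".npz")["P"]
    m=(np.hypot(P[...,0]-.592,P[...,1]+.236)<.03)&(P[...,2]>.225)&(P[...,2]<.3)&(im.max(-1)<90)
    print(c,"knob top pct",np.percentile(P[m][:,2],[50,80,95]).round(4),m.sum())
    if c=="scene":cv2.imwrite("pics/k2.png",cv2.resize(im[215:285,105:195,::-1],(770,600),interpolation=cv2.INTER_CUBIC))
```

```text
[(0.258, np.float64(0.2587), 6.7), (0.257, np.float64(0.2577), 6.7), (0.256, np.float64(0.2567), 7.6), (0.255, np.float64(0.2557), 6.6), (0.254, np.float64(0.2548), 7.8), (0.253, np.float64(0.2538), 7.4)]
 t 27.01 p [ 0.592  -0.2357  0.2538] F [-3.4  1.2  7.3] w 0.0
off t 28.51 p [ 0.4726 -0.2413  0.399 ] F [1.  0.6 0.1] w 0.001
scene knob top pct [0.2537 0.255  0.2562] 299
top knob top pct [0.2528 0.2546 0.2564] 209
```

View pics/k2.png

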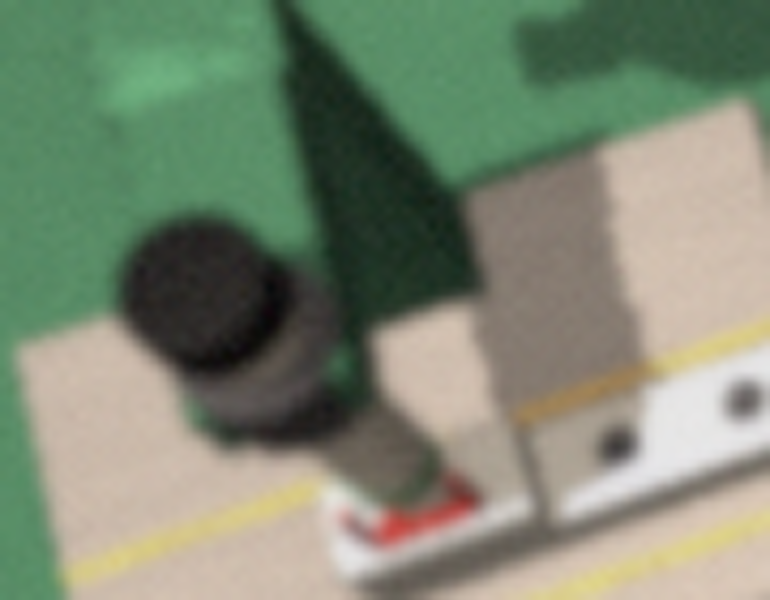

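Run:
```python
from h import *
f=np.load("scene.npz");P=f["P"];im=f["im"].astype(int)
loc=np.stack([(P-GO)@T,(P-GO)@GY,P[...,2]],-1)
for n,zz,t0 in(("all",.048,-.06),("tongue",.040,.034)):
    m=(abs(loc[...,2]-zz)<.014)&(abs(loc[...,1])<.035)&(loc[...,0]>t0)&(loc[...,0]<.14)&(im.max(-1)-im.min(-1)<60)
    print(n,np.percentile(loc[m],[1,50,99],axis=0).round(4).tolist())
near=(np.hypot(loc[...,0],loc[...,1])<.03)&(loc[...,2]>.05)&(loc[...,2]<.17)
red=near&(im[...,0]>im[...,1]+60); grn=near&(im[...,1]>im[...,0]+20)
for n,m in(("red",red),("green",grn)): print(n,m.sum(),np.percentile(loc[m],[5,50,95],axis=0).round(3).tolist())
for n in("dial","screwdriver","spacer","valve","plug"): print(n,[(np.round(o["at"],3).tolist(),round(o["confidence"],2)) for o in manip.look_for("scene",n)][:1])
st()
```

```text
all [[-0.0271, -0.0138, 0.035], [0.0503, 0.0049, 0.0415], [0.1186, 0.0185, 0.0607]]
tongue [[0.0352, -0.0138, 0.0269], [0.0772, 0.004, 0.0403], [0.1195, 0.0181, 0.0452]]
red 27 [[-0.012, 0.007, 0.058], [-0.002, 0.012, 0.066], [0.012, 0.015, 0.069]]Traceback (most recent call last):
  File "<stdin>", line 9, in <module>
    return _quantile_unchecked(
        a, q, axis, out, overwrite_input, method, keepdims, weights)
    return _ureduce(a,
                    func=_quantile_ureduce_func,
    ...<5 lines>...
                    overwrite_input=overwrite_input,
                    method=method)
    r = func(a, **kwargs)
    result = _quantile(arr,
                       quantiles=q,
    ...<2 lines>...
                       out=out,
                       weights=wgt)
    slices_having_nans = np.isnan(arr[-1, ...])
                                  ~~~^^^^^^^^^
IndexError: index -1 is out of bounds for axis 0 with size 0
```

Run:
```python
from h import *
for n in("dial","screwdriver","spacer","valve"): print(n,[(np.round(o["at"],3).tolist(),round(o["confidence"],2)) for o in manip.look_for("scene",n)][:1])
st(); print(manip.sign_off())
```

```text
dial [([0.575, 0.109, 0.038], 0.83)]
screwdriver [([0.373, 0.157, 0.027], 0.57)]
spacer [([0.641, 0.296, 0.101], 0.56)]
valve [([0.811, 0.075, 0.084], 0.82)]
 t 28.81 p [ 0.4726 -0.2412  0.3992] F [-0.1  0.4  0.8] w 0.0
the job is handed in; nothing more can be done
None
```

The job is handed in at 28.8 s of the 72 s allowed. I lifted the guide block from the middle bay and laid it on its plain back on the gauge's plate. I then let go, pushed the knob down with shut fingertips, and backed off.

**Block:** It lies between the yellow lines with the head centred under the foot to within about 2 mm. It had not moved when I checked again after lowering the gauge.

**Gauge:** The knob's top is at about 253.5 mm, which puts the foot about 8.5 mm pressed (band 5 to 13). The fingertip position and both cameras agree on the knob height to about 3 mm.

**Other things:** The dial, screwdriver, spacer and valve read as at the start. I didn't re-measure the plug at the end, but it was upright in its bay in the picture taken while I was placing the block.

**Checks that failed or disagreed:**
- My numeric check of the red pointers against the green band failed because no green pixels were found. The close-up shows red next to green, but too blurred to measure, so the 8.5 mm rests on the knob height alone.
- The push force was 6 to 8 N, less than the roughly 9 N of friction plus spring I expected. It did rise once the foot met the head.
- The touch height on the knob before lowering was about 3 mm below the cameras' figure.

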